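Catch the sample blocks from the chute

ROBOT

A 7-joint arm with a two-finger parallel gripper is mounted at the origin on a cart in front of the work surface, level with it; the furniture and walls round the work are solid. World frame = base frame: x ahead of the robot, y to its left, z up, the work surface at z = 0. Lengths are in m, angles in rad, forces in N, time in s.
With the tool pointing down it reaches from about 0.4 to 0.85 m from the base axis. Payload 4.5 kg.
Tool frame: the origin (TCP) lies midway between the tips of the shut fingers; the grasp point (between the pads) lies 19 mm behind it; z points along the fingers, y is the direction in which the jaws open and shut (so a half turn about z gives the same grasp; the last joint's range is limited). The gripper opens to 88 mm and grips with 3 to 60 N. Pads are 18 mm wide; open, the fingers measure 123 mm over their backs; the gripper's body (75 mm by 187 mm) begins 45 mm behind the grasp point.
Start: joints at [-1.284, 0.689, -0.195, 1.565, 0.157, 0.902, -0.215], TCP at [0.156, 0.605, 0.239] pointing down, gripper open.
Joint ranges: [-3.01, 3.01], [-0.46, 2.08], [-1.47, 1.51], [0.13, 2.56], [-1, 4.14], [0.04, 2.09], [-2.66, 2.66]. Speed limits (rad/s): [2.57, 2.57, 3.14, 3.14, 3.14, 3.14, 3.14].

INTERFACE

Orientations are given as a unit quaternion [x, y, z, w].
In Python, from plant import r gives the robot as it stands. The module is installed in compiled form; this text tells all that it offers.
- The arm moves only by the shell command python3 -m jog 'ROWS' [FORCE]. ROWS is JSON, a list of rows, each an object with "translation": the shift along the tool's x, y, z in units of 40 mm (1.0 is 40 mm), a list of three; "twist": the turn about the tool's z in units of 6 degrees (1.0 is 6 degrees); "claw": the opening in per cent of the stroke, from 0 (shut) to 100 (fully open). A call has 1 to 20 rows; each row shifts and turns the commanded pose from where the row before left it, along the tool's axes as they then stand; what a row does not reach is not made up. A row lasts 1/12 s, in which the tool goes at most 41.7 mm and 7.16 degrees, less where a joint would pass 70% of its speed; a pose out of reach is approached as far as the arm can. A call is refused whole if a number of a shift passes 1 or a number of a turn 1, either way. A call with a gripper value outside its range is refused whole. The fingers move at their own pace and stop on an object; FORCE is the grip in N (left out, the last holds). Time passes only in rows, so rows that do not move let the fingers close. It gives the time, the measured TCP pose, the force and the opening at its end, in the units of the state.
- r.get_state(): the state, without advancing time (a new reading comes with each control period).
- r.snapshot(name): name is "scene" or "top"; returns a dict with "img" (420x560x3 uint8, red, green, blue), "fx", "fy", "cx", "cy" (pixels), "dist_coeffs" ([k1, k2, p1, p2, k3] as OpenCV has them; the pictures are not rectified), "origin" and "rotation" of the camera in the world. Camera axes: x right, y up, looking along -z (the intrinsics and any distortion apply to the point x, -y, -z); pixel columns grow to the right and rows downward; lengths in m; the calibration is good to about 2 mm. A picture is of the moment at which its call begins. There is no depth.
- r.finish_job(): hands the job in, once; it reports no verdict.
Trained networks look in the newest picture that a camera, given by its name, has taken for a name from the list of things; names that differ only in an ending like _2 or _b are one class to them, and where a whole thing is asked for, a point or a joint stands for the part that bears it (a point fixed in the world has none). Each returns a list of dicts, best first, with "confidence" (0 to 1); they miss things now and then, are a little off and sometimes report something else, mostly with a low value. They report only what shows in the picture. A call takes as long as a camera call.
- r.spot_in(label, camera): "rect" ([left, top, right, bottom] in pixels, round what is visible of it).
- r.spot_point(label, camera): "location" ([row, column] in pixels: a listed point, or the origin of a listed thing).
The state is a dict: "clock": time; "q": joint angles; "qd": joint speeds; "joint_torque": joint torques, N m; "tool_pos": TCP position; "eef_rot": TCP orientation; "contact_force": force on the tool from outside, world axes, zero at the start; "moment": the same for the moment, N m; "opening": opening from 0.0 (shut) to 1.0 (fully open).
Only numpy, scipy, OpenCV 4.12 (cv2) and the standard library are available. Lean on these libraries where they do the work, as an engineer would, in place of code of your own. Each camera call takes 0.05 s, during which the arm holds its last target. There are 200 camera calls.

TASK

Pick up the catch pan with the blue handle, hold its bowl under the mouth of the sample chute and push the red paddle back with its rim so that the gate lifts and all three metal blocks slide into the bowl. Then draw the pan back so that the paddle swings shut, and set the pan down upright on the desk with the three blocks in it. Let no block fall beside the pan, and leave the pan with the orange handle where it stands.

Things in the scene. Friction and masses are not known exactly. Their poses are not given: they have to be found in the camera images.
- blue_pan_handle (a point): middle of the blue plastic handle grip of a catch pan, 38 mm above the pan's underside; grip 100 mm long, 16 mm wide, 22 mm high, straight and level, its axes: x level along the handle's length from the handle towards the bowl, y across, z up
- blue_pan_bowl (a point): centre of the round steel bowl of the pan with the blue handle, half-way up: bowl 50 mm high, 100 mm across its open rim, 86 mm across its flat bottom, wall 3 mm; 122 mm ahead (+x) of the middle of the handle grip and 13 mm below it; same axes
- orange_pan_handle (a point): middle of the orange plastic handle grip of a catch pan, 38 mm above the pan's underside; grip 100 mm long, 16 mm wide, 22 mm high, straight and level, its axes: x level along the handle's length from the handle towards the bowl, y across, z up
- orange_pan_bowl (a point): centre of the round steel bowl of the pan with the orange handle, half-way up: bowl 50 mm high, 100 mm across its open rim, 86 mm across its flat bottom, wall 3 mm; 122 mm ahead (+x) of the middle of the handle grip and 13 mm below it; same axes
- chute_mouth (a point): middle of the chute's lower lip, 150 mm above the desk, where the blocks slide off. Axes: x level, from the lip back into the dispenser (blocks slide along -x and down), y across, z up. To catch the blocks, have the bowl's centre about 35 mm in front of the lip (x = -35 mm) and its rim 85 to 105 mm above the desk; blocks leave the lip at up to 0.8 m/s
- paddle_face (a point): middle of the front of the red paddle below the lip: 72 mm wide, 65 to 115 mm above the desk, hung from a pivot at the lip, 65 mm above this point. At rest this point is 20 mm in front of the lip (x = -20 mm in chute_mouth's axes); a pan rim at about 90 mm height, pushed level along +x of chute_mouth, takes it back some 33 mm until the gate is well open
- paddle (a joint): swing of the red paddle, rad: 0 at rest with the gate shut across the chute; grows as the paddle is pushed back under the chute, which lifts the gate; blocks pass from about 0.2, well open at 0.5, stop at 0.6. A spring brings it back to 0; at the paddle's middle it takes about 2.5 N to start and 4 N at 0.5
- block_aluminium: aluminium metal sample block, 26 x 26 x 18 mm, about 30 g; origin at its centre; at the start the lowest (against the gate) of the three blocks that lie in single file in the chute behind the gate
- block_brass: brass metal sample block, 26 x 26 x 18 mm, about 30 g; origin at its centre; at the start the second of the three blocks that lie in single file in the chute behind the gate
- block_copper: copper metal sample block, 26 x 26 x 18 mm, about 30 g; origin at its centre; at the start the third, uppermost of the three blocks that lie in single file in the chute behind the gate
- dispenser: sample dispenser, fixed to the desk: open aluminium chute 50 mm wide, 190 mm long, sloping down 40 degrees towards the robot, on grey legs, 300 mm high at the back. Origin on the desk straight below the chute's lip; axes as chute_mouth. Only the red paddle stands in front of the lip; legs and foot begin 60 mm behind it

How it is judged:
On the way, in this order (a step that is already met when the one before it is completed fails the run):
1. the blue-handled pan, held clear of the desk under the chute's mouth, has the paddle pushed back (value of joint paddle above 0.1 rad and height (world z) of blue_pan_bowl above 0.045 m and horizontal distance between blue_pan_bowl and chute_mouth below 0.075 m), for 0.05 s.
2. all three blocks lie in the bowl of the pan while it is still held clear of the desk (horizontal distance between each of block_aluminium, block_brass, block_copper and blue_pan_bowl below 0.047 m and z of block_aluminium in the frame of blue_pan_bowl between -0.025 and 0.03 m and z of block_brass in the frame of blue_pan_bowl between -0.025 and 0.03 m and z of block_copper in the frame of blue_pan_bowl between -0.025 and 0.03 m and height (world z) of blue_pan_bowl above 0.045 m), for 0.2 s.
At the end, for the whole second after the job is handed in: The blue-handled pan stands upright (within 7 degrees) on the desk, released, with all three blocks at rest in its bowl (centres within 47 mm of the bowl's axis); the paddle is back at rest (below 0.08 rad); the orange-handled pan is within 30 mm of where it stood (horizontal distance between each of block_aluminium, block_brass, block_copper and blue_pan_bowl below 0.047 m and z of block_aluminium in the frame of blue_pan_bowl between -0.025 and 0.03 m and z of block_brass in the frame of blue_pan_bowl between -0.025 and 0.03 m and z of block_copper in the frame of blue_pan_bowl between -0.025 and 0.03 m and height (world z) of blue_pan_bowl below 0.032 m and angle between blue_pan_bowl's own z axis and vertical below 0.12 rad and value of joint paddle below 0.08 rad and distance of orange_pan_bowl from where it was at the start of the episode below 0.03 m and linear speed of each of block_aluminium, block_brass, block_copper below 0.05 m/s); the robot touches nothing.
It fails at once if a block falls beside the blue-handled pan (below 50 mm height, more than 65 mm from the bowl's axis) ((height (world z) of block_aluminium below 0.05 m and horizontal distance between block_aluminium and blue_pan_bowl above 0.065 m) or (height (world z) of block_brass below 0.05 m and horizontal distance between block_brass and blue_pan_bowl above 0.065 m) or (height (world z) of block_copper below 0.05 m and horizontal distance between block_copper and blue_pan_bowl above 0.065 m)).
It fails at once if the orange-handled pan is moved more than 30 mm (distance of orange_pan_bowl from where it was at the start of the episode above 0.03 m).
It also fails if it takes over 51 s, if anything falls off the work surface, if the arm or the gripper's body presses on something with over 40 N, if the wrist force passes 120 N, or if a joint passes its speed limit or range.

## Working session

There is one attempt and no reset: what is moved stays moved. The work goes in short steps, Python scripts to look and compute and a shell command to move; the robot and the scene stay as the last step left them, time stands still between calls to the robot, and variables do not carry over. Pictures are saved under pics/ and viewed, about 8 in all and at most 12, crops included, and the job is handed in when it is done.

```bash
mkdir -p pics
cat > h.py <<'E'
import numpy as np, cv2
from plant import r
def ray(c,rc):
    K=np.array([[c['fx'],0,c['cx']],[0,c['fy'],c['cy']],[0,0,1.]])
    u=cv2.undistortPoints(np.array([[[rc[1],rc[0]]]],float),K,np.array(c['dist_coeffs'],float))[0,0]
    return np.array(c['origin'],float),np.array(c['rotation'],float).reshape(3,3)@np.array([u[0],-u[1],-1.])
def at_z(c,rc,z):
    o,d=ray(c,rc); return o+d*(z-o[2])/d[2]
def tri(c1,p1,c2,p2):
    o1,d1=ray(c1,p1);o2,d2=ray(c2,p2);d1/=np.linalg.norm(d1);d2/=np.linalg.norm(d2)
    s=np.linalg.lstsq(np.c_[d1,-d2],o2-o1,rcond=None)[0]
    a=o1+d1*s[0];b=o2+d2*s[1];return (a+b)/2,np.linalg.norm(a-b)
Z=dict(blue_pan_handle=.038,blue_pan_bowl=.025,orange_pan_handle=.038,orange_pan_bowl=.025,chute_mouth=.15,paddle_face=.085)
E
cat > look.py <<'E'
from h import *; import sys
np.set_printoptions(precision=4,suppress=True)
c={n:r.snapshot(n) for n in('scene','top')}
for n in c: cv2.imwrite(f'pics/{sys.argv[1]}_{n}.png',c[n]['img'][:,:,::-1])
for l in list(Z)+['dispenser']:
    for n in c:
        for p in r.spot_point(l,n)[:2]: print(l,n,round(p['confidence'],2),np.round(p['location']),at_z(c[n],p['location'],Z.get(l,0)))
print(r.get_state())
E
python3 look.py a; python3 -c "
import cv2,numpy as np
a=[cv2.imread(f'pics/a_{n}.png') for n in('scene','top')];cv2.imwrite('pics/a.png',cv2.resize(np.hstack(a),(800,300)))"
```

```text
Traceback (most recent call last):
  File "look.py", line 7, in <module>
    for p in r.spot_point(l,n)[:2]: print(l,n,round(p['confidence'],2),np.round(p['location']),at_z(c[n],p['location'],Z.get(l,0)))
                                                                                               ~~~~^^^^^^^^^^^^^^^^^^^^^^^^^^^^^^^
  File "h.py", line 8, in at_z
    o,d=ray(c,rc); return o+d*(z-o[2])/d[2]
        ~~~^^^^^^
  File "h.py", line 6, in ray
    return np.array(c['origin'],float),np.array(c['rotation'],float).reshape(3,3)@np.array([u[0],-u[1],-1.])
                                       ~~~~~~~~~~~~~~~~~~~~~~~~~~~~~~~~~~~~~^^^^^
ValueError: cannot reshape array of size 4 into shape (3,3)
```

View pics/a_scene.png

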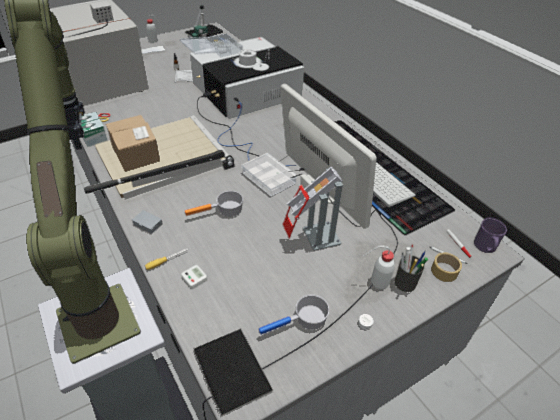

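View pics/a_top.png

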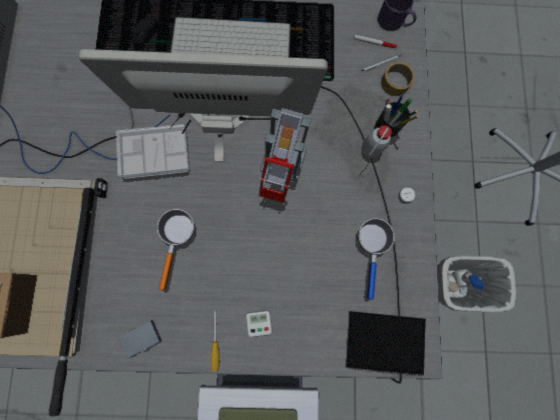

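The scene picture shows the blue pan's bowl at about (312,313) and its grip at (275,325). The orange pan is at (230,204) and the red paddle at (293,220). In the top view the blue bowl is at (376,237), its grip at (373,281), and the chute mouth is near (276,185). Camera rotation comes as a quaternion, so I'll fix that.

```bash
sed -i "s/np.array(c\['rotation'\],float).reshape(3,3)@/R.from_quat(c['rotation']).as_matrix()@/; 1a from scipy.spatial.transform import Rotation as R" h.py
cat >> look.py <<'E'
E
python3 look.py b
```

```text
blue_pan_handle scene 0.58 [328. 274.] [ 0.4331 -0.3023  0.038 ]
blue_pan_handle top 0.94 [280. 371.] [ 0.4414 -0.2958  0.038 ]
blue_pan_bowl scene 0.75 [315. 311.] [ 0.5559 -0.3147  0.025 ]
orange_pan_handle scene 0.75 [209. 198.] [0.4475 0.2658 0.038 ]
orange_pan_handle scene 0.25 [315. 311.] [ 0.5499 -0.3203  0.038 ]
orange_pan_handle top 0.96 [272. 162.] [0.4457 0.2726 0.038 ]
orange_pan_bowl scene 0.78 [204. 229.] [0.5635 0.245  0.025 ]
orange_pan_bowl scene 0.31 [210. 296.] [0.7646 0.0931 0.025 ]
orange_pan_bowl top 0.82 [228. 176.] [0.5685 0.2454 0.025 ]
orange_pan_bowl top 0.18 [184. 273.] [ 0.7036 -0.0205  0.025 ]
chute_mouth scene 0.55 [211. 293.] [ 0.6768 -0.0143  0.15  ]
paddle_face scene 0.59 [226. 286.] [ 0.6576 -0.0081  0.085 ]
paddle_face scene 0.21 [202. 227.] [0.5381 0.1964 0.085 ]
paddle_face top 0.7 [191. 269.] [ 0.6694 -0.0091  0.085 ]
dispenser scene 0.72 [244. 294.] [ 0.6783 -0.0313  0.    ]
dispenser scene 0.22 [182. 324.] [0.9703 0.1918 0.    ]
dispenser top 0.8 [194. 270.] [ 0.6804 -0.0119  0.    ]
{'clock': 0.95, 'q': array([-1.2842,  0.6891, -0.1946,  1.5653,  0.1573,  0.9025, -0.2151]), 'qd': array([ 0.0004, -0.0003,  0.0017, -0.0015,  0.0008,  0.0001, -0.0019]), 'joint_torque': array([ -0.0004, -52.7507,  -1.2677, -15.3745,  -0.0521,  -0.0008,
         0.    ]), 'tool_pos': array([0.1563, 0.6051, 0.2387]), 'eef_rot': array([0.126, 0.992, 0.   , 0.   ]), 'contact_force': array([-0.3734,  0.0788, -0.0867]), 'moment': array([ 0.0227, -0.0427, -0.0211]), 'opening': 1.001682805893945}
```

Run:
```python
from h import *
np.set_printoptions(precision=4,suppress=True)
c={n:r.snapshot(n) for n in('scene','top')}
for n in c:
    im=c[n]['img'][:,:,::-1]; hsv=cv2.cvtColor(c[n]['img'],cv2.COLOR_RGB2HSV)
    for nm,lo,hi in(('blue',(108,150,60),(125,255,255)),('orange',(6,170,120),(16,255,255)),('red',(0,190,90),(4,255,255))):
        m=cv2.inRange(hsv,lo,hi)
        k,lab,st,ce=cv2.connectedComponentsWithStats(m)
        for i in range(1,k):
            if st[i,4]>60: 
                pts=np.argwhere(lab==i)[:,::-1].astype(np.float32); ra=cv2.minAreaRect(pts)
                bx=cv2.boxPoints(ra); z={'blue':.045,'orange':.045}.get(nm,.1)
                e=[(bx[j]+bx[(j+1)%4])/2 for j in range(4)]
                print(n,nm,st[i],ce[i].round(1),at_z(c[n],ce[i][::-1],z),'midedges',[at_z(c[n],q[::-1],z)[:2].round(3) for q in e])
a=c['scene']['img'][150:260,260:370,::-1]; b=c['top']['img'][95:215,235:325,::-1]
cv2.imwrite('pics/chute.png',np.hstack([cv2.resize(a,(440,600)) if 0 else cv2.resize(a,(420,420),interpolation=cv2.INTER_CUBIC),cv2.resize(b,(315,420),interpolation=cv2.INTER_CUBIC)]))
# camera info
for n in c: print(n,c[n]['origin'],c[n]['fx'])
```

```text
scene blue [259 317  32  17 132] [274.9 325.4] [ 0.4378 -0.3004  0.045 ] midedges [array([ 0.44, -0.29]), array([ 0.487, -0.304]), array([ 0.436, -0.308]), array([ 0.391, -0.294])]
scene orange [185 205  26   9  80] [197.8 208.6] [0.4468 0.2597 0.045 ] midedges [array([0.448, 0.269]), array([0.492, 0.252]), array([0.443, 0.252]), array([0.4  , 0.269])]
scene red [284 217   9  20  83] [287.9 226.1] [ 0.6527 -0.0256  0.1   ] midedges [array([0.662, 0.014]), array([ 0.666, -0.025]), array([ 0.645, -0.065]), array([ 0.64 , -0.027])]
top blue [368 263   8  36 206] [371.5 280.4] [ 0.441  -0.2942  0.045 ] midedges [array([ 0.441, -0.287]), array([ 0.488, -0.299]), array([ 0.44 , -0.302]), array([ 0.394, -0.29 ])]
top blue [469 275  15  14 122] [476.  281.8] [ 0.4457 -0.5811  0.045 ] midedges [array([ 0.461, -0.566]), array([ 0.453, -0.59 ]), array([ 0.43 , -0.597]), array([ 0.437, -0.572])]
top orange [160 253  12  37 171] [165.1 270.8] [0.4492 0.2619 0.045 ] midedges [array([0.45 , 0.268]), array([0.496, 0.255]), array([0.447, 0.256]), array([0.401, 0.269])]
top red [265 156  28  12 121] [278.8 161.4] [ 0.7487 -0.0326  0.1   ] midedges [array([0.76 , 0.004]), array([ 0.76 , -0.036]), array([ 0.742, -0.07 ]), array([ 0.741, -0.031])]
scene [ 0.0653 -0.8864  1.1543] 444.09403207354364
top [ 0.4232 -0.0034  1.1325] 398.33109063580883
```

View pics/chute.png

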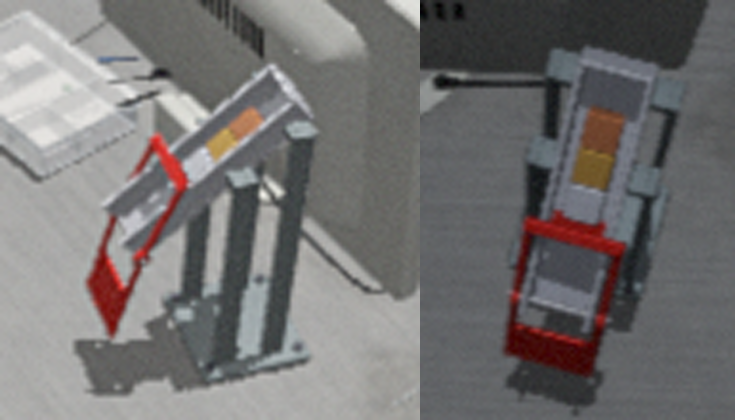

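The crop shows the lip at scene pixel ≈(290.6,210) and top pixel ≈(275,185). The paddle panel's corners are clear, and the chute is yawed by about -12°. Next step is to measure this with several features.

Run:
```python
from h import *
np.set_printoptions(precision=4,suppress=True)
c={n:r.snapshot(n) for n in('scene','top')}
S=lambda x,y:(y/420*110-.5+150+.5,x/420*110+260)
T=lambda x,y:(y/3.5+95,(x-420)/3.5+235)
def seg(n,a,b,z):
    A,B=at_z(c[n],a,z),at_z(c[n],b,z);d=A-B
    print(n,z,A,B,'len',np.linalg.norm(d),'yaw of y',np.degrees(np.arctan2(-d[0],d[1])),'mid',(A+B)/2)
seg('top',T(508,325),T(604,345),.115)
seg('top',T(506,355),T(598,373),.065)
seg('scene',S(95,258),S(120,300),.115)
seg('scene',S(88,282),S(112,334),.065)
seg('top',T(529,300),T(590,325),.15)
seg('scene',S(106,210),S(126,248),.15)
seg('top',T(583,48),T(657,66),.29)
for l in('block_brass','block_copper','chute_mouth','paddle_face'):
    q={}
    for n in c:
        p=r.spot_point(l,n)
        if p: q[n]=p[0]['location']; print(l,n,p[0]['confidence'],q[n])
    if len(q)==2: print(l,tri(c['scene'],q['scene'],c['top'],q['top']))
# bowl rim of blue: fit ellipse
im=c['top']['img']; cv2.imwrite('pics/pan.png',cv2.resize(im[205:315,335:420,::-1],None,fx=5,fy=5,interpolation=cv2.INTER_CUBIC))
```

```text
top 0.115 [0.6699 0.0148 0.115 ] [ 0.6572 -0.0576  0.115 ] len 0.07351267609197604 yaw of y -9.979583495833493 mid [ 0.6635 -0.0214  0.115 ]
top 0.065 [0.6578 0.0164 0.065 ] [ 0.646  -0.0561  0.065 ] len 0.07341523275872261 yaw of y -9.250037137095589 mid [ 0.6519 -0.0198  0.065 ]
scene 0.115 [0.657  0.0011 0.115 ] [ 0.6483 -0.0533  0.115 ] len 0.05516654052358716 yaw of y -9.105927072687168 mid [ 0.6527 -0.0261  0.115 ]
scene 0.065 [0.6635 0.0206 0.065 ] [ 0.6477 -0.0449  0.065 ] len 0.06737892771526709 yaw of y -13.511086890315287 mid [ 0.6556 -0.0122  0.065 ]
top 0.15 [ 0.6807 -0.0003  0.15  ] [ 0.6636 -0.0452  0.15  ] len 0.047973669988869524 yaw of y -20.806056309859738 mid [ 0.6721 -0.0227  0.15  ]
scene 0.15 [0.6772 0.0174 0.15  ] [ 0.6665 -0.0317  0.15  ] len 0.05024946882008645 yaw of y -12.342973024628911 mid [ 0.6719 -0.0071  0.15  ]
top 0.29 [ 0.8136 -0.0299  0.29  ] [ 0.8032 -0.0781  0.29  ] len 0.04932252007248493 yaw of y -12.17888263768735 mid [ 0.8084 -0.054   0.29  ]
block_brass scene 0.74 [315.5, 310.8]
block_brass top 0.58 [151.9, 280.8]
block_brass (array([ 0.8884, -0.0415, -0.5152]), np.float64(0.18742295816913251))
block_copper scene 0.37 [184.1, 324.3]
block_copper top 0.63 [131.4, 288.1]
block_copper (array([ 0.7732, -0.047 ,  0.2491]), np.float64(0.0058321576249654675))
chute_mouth scene 0.62 [208.5, 294.8]
chute_mouth top 0.71 [182.7, 276.5]
chute_mouth (array([ 0.6729, -0.0271,  0.1713]), np.float64(0.0041089078073021645))
paddle_face scene 0.72 [226.2, 287.1]
paddle_face top 0.72 [193.5, 270.3]
paddle_face (array([ 0.661 , -0.0119,  0.0839]), np.float64(0.0037508643923640284))
```

View pics/pan.png

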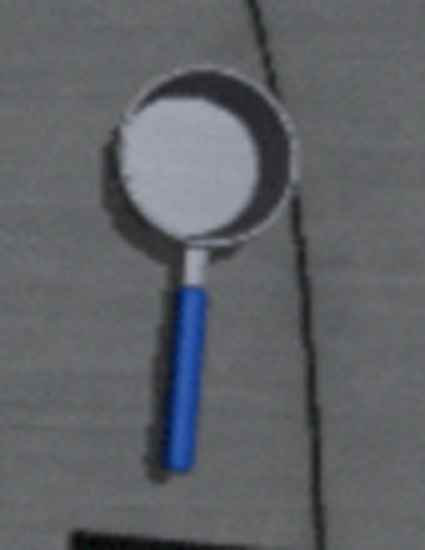

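The blue pan's rim circle is centred at crop (208,157), so top pixel (376.6,236.4), and its handle runs almost straight along +x. I'm starting the approach.

```bash
python3 - <<'E'
from h import *
c=r.snapshot('top');np.set_printoptions(precision=4,suppress=True)
b=at_z(c,(236.4,376.6),.05);h=at_z(c,(280.6,372),.049)
print(b,h,b-h,np.degrees(np.arctan2(*(b-h)[[1,0]])))
E
python3 -m jog '[{"translation":[0,0,0],"twist":-0.7,"claw":60},{"translation":[0,0,0],"twist":-0.7,"claw":60},{"translation":[-0.87,-0.47,0],"twist":0,"claw":60},{"translation":[-0.87,-0.47,0],"twist":0,"claw":60},{"translation":[-0.87,-0.47,0],"twist":0,"claw":60},{"translation":[-0.87,-0.47,0],"twist":0,"claw":60},{"translation":[-0.87,-0.47,0],"twist":0,"claw":60},{"translation":[-0.87,-0.47,0],"twist":0,"claw":60},{"translation":[-0.87,-0.47,0],"twist":0,"claw":60},{"translation":[-0.87,-0.47,0],"twist":0,"claw":60},{"translation":[-0.87,-0.47,0],"twist":0,"claw":60},{"translation":[-0.1,-0.95,0],"twist":0,"claw":60},{"translation":[-0.1,-0.95,0],"twist":0,"claw":60},{"translation":[-0.1,-0.95,0],"twist":0,"claw":60},{"translation":[-0.1,-0.95,0],"twist":0,"claw":60},{"translation":[-0.1,-0.95,0],"twist":0,"claw":60}]'
```

```text
[ 0.5604 -0.3089  0.05  ] [ 0.4404 -0.2944  0.049 ] [ 0.12   -0.0145  0.001 ] -6.876966273132733
clock: 2.93
tool_pos: [0.4494, 0.2109, 0.2388]
eef_rot: [0.053, 0.999, 0.0, 0.0]
contact_force: [0.5, -0.5, -0.7]
opening: 0.6
```

```bash
python3 -m jog '[{"translation":[-0.125,-0.973,0],"twist":0,"claw":60},{"translation":[-0.125,-0.973,0],"twist":0,"claw":60},{"translation":[-0.125,-0.973,0],"twist":0,"claw":60},{"translation":[-0.125,-0.973,0],"twist":0,"claw":60},{"translation":[-0.125,-0.973,0],"twist":0,"claw":60},{"translation":[-0.125,-0.973,0],"twist":0,"claw":60},{"translation":[-0.125,-0.973,0],"twist":0,"claw":60},{"translation":[-0.125,-0.973,0],"twist":0,"claw":60},{"translation":[-0.125,-0.973,0],"twist":0,"claw":60},{"translation":[-0.125,-0.973,0],"twist":0,"claw":60},{"translation":[-0.125,-0.973,0],"twist":0,"claw":60},{"translation":[-0.125,-0.973,0],"twist":0,"claw":60},{"translation":[-0.125,-0.973,0],"twist":0,"claw":60},{"translation":[0,0,0.87],"twist":0,"claw":60},{"translation":[0,0,0.87],"twist":0,"claw":60},{"translation":[0,0,0.87],"twist":0,"claw":60},{"translation":[0,0,0.87],"twist":0,"claw":60},{"translation":[0,0,0],"twist":0,"claw":60}]'
python3 - <<'E'
from h import *
i=r.snapshot('scene')['img'][200:400,150:390,::-1]; cv2.imwrite('pics/g.png',cv2.resize(i,None,fx=3,fy=3))
E
```

```text
clock: 4.43
tool_pos: [0.457, -0.2955, 0.0941]
eef_rot: [0.053, 0.999, 0.002, -0.005]
contact_force: [-0.6, -0.1, 0.2]
opening: 0.598
```

View pics/g.png

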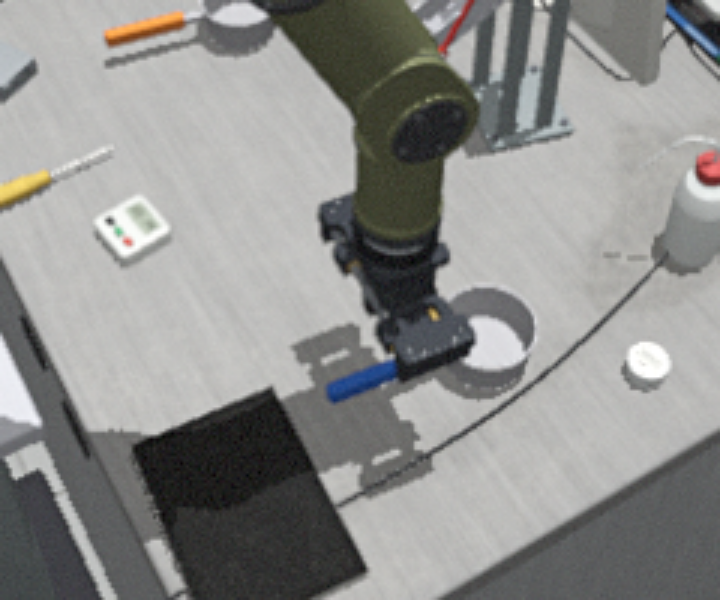

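The gripper stands over the handle, in line with it. Next I descend, grip and lift.

```bash
python3 -m jog '[{"translation":[0,0,0.6],"twist":0,"claw":60},{"translation":[0,0,0.6],"twist":0,"claw":60},{"translation":[0,0,0.5],"twist":0,"claw":60},{"translation":[0,0,0.15],"twist":0,"claw":60},{"translation":[0,0,0],"twist":0,"claw":60},{"translation":[0,0,0],"twist":0,"claw":0},{"translation":[0,0,0],"twist":0,"claw":0},{"translation":[0,0,0],"twist":0,"claw":0},{"translation":[0,0,0],"twist":0,"claw":0},{"translation":[0,0,0],"twist":0,"claw":0},{"translation":[0,0,0],"twist":0,"claw":0},{"translation":[0,0,0],"twist":0,"claw":0},{"translation":[0,0,0],"twist":0,"claw":0},{"translation":[0,0,0],"twist":0,"claw":0}]' 50
```

```text
clock: 5.65
tool_pos: [0.4606, -0.2975, 0.0257]
eef_rot: [0.053, 0.999, -0.0, 0.0]
contact_force: [-0.2, -0.2, 3.2]
opening: 0.174
```

```bash
python3 -m jog '[{"translation":[0,0,-0.3],"twist":0,"claw":0},{"translation":[0,0,-0.4],"twist":0,"claw":0},{"translation":[0,0,-0.4],"twist":0,"claw":0},{"translation":[0,0,0],"twist":0,"claw":0},{"translation":[0,0,0],"twist":0,"claw":0},{"translation":[0,0,0],"twist":0,"claw":0},{"translation":[0,0,0],"twist":0,"claw":0}]'
python3 - <<'E'
from h import *
np.set_printoptions(precision=4,suppress=True)
c={n:r.snapshot(n) for n in('scene','top')}
for n in c: 
  for p in r.spot_point('blue_pan_bowl',n)[:2]: print(n,p,at_z(c[n],p['location'],.069))
a=c['scene']['img'][270:370,230:360,::-1];b=c['top']['img'][195:295,315:445,::-1]
cv2.imwrite('pics/l.png',cv2.resize(np.hstack([a,b]),None,fx=3,fy=3))
E
```

```text
clock: 6.23
tool_pos: [0.4599, -0.297, 0.0687]
eef_rot: [0.053, 0.999, 0.0, -0.001]
contact_force: [0.9, -0.5, -2.4]
opening: 0.177
top {'location': [236.8, 376.6], 'confidence': 0.82} [ 0.5569 -0.3035  0.069 ]
```

View pics/l.png

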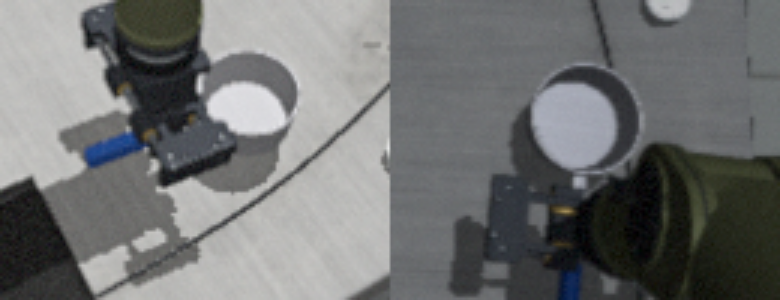

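The pan is held level and its bowl is about 100 mm ahead of the TCP, as planned. Now I carry it to just in front of the paddle.

```bash
python3 -m jog '[{"translation":[0,0.3,0],"twist":0,"claw":0},{"translation":[0,0.6,0],"twist":0,"claw":0},{"translation":[0,0.8,0],"twist":0,"claw":0},{"translation":[0,0.8,0],"twist":0,"claw":0},{"translation":[0,0.8,0],"twist":0,"claw":0},{"translation":[0,0.8,0],"twist":0,"claw":0},{"translation":[0,0.8,0],"twist":0,"claw":0},{"translation":[0,0.8,0],"twist":0,"claw":0},{"translation":[0,0.8,0],"twist":0,"claw":0},{"translation":[0,0.6,0],"twist":0,"claw":0},{"translation":[0,0.5,0],"twist":0,"claw":0},{"translation":[0,0,0],"twist":0,"claw":0},{"translation":[0,0,0],"twist":0,"claw":0},{"translation":[0,0,0],"twist":0,"claw":0}]'
cat > l2.py <<'E'
from h import *; import sys
np.set_printoptions(precision=4,suppress=True)
c={n:r.snapshot(n) for n in('scene','top')}
for l,z in (('blue_pan_bowl',.068),('paddle_face',.09),('chute_mouth',.15)):
 for n in c: 
  for p in r.spot_point(l,n)[:1]: print(l,n,p,at_z(c[n],p['location'],z))
a=c['scene']['img'][150:270,240:370,::-1];b=c['top']['img'][120:240,210:340,::-1]
cv2.imwrite(f'pics/{sys.argv[1]}.png',cv2.resize(np.hstack([a,b]),None,fx=3,fy=3,interpolation=cv2.INTER_CUBIC))
s=r.get_state();print(s['contact_force'],s['tool_pos'])
E
python3 l2.py m
```

```text
clock: 7.6
tool_pos: [0.4922, 0.0044, 0.0694]
eef_rot: [0.053, 0.999, -0.0, -0.0]
contact_force: [1.2, -0.5, -2.2]
opening: 0.176
blue_pan_bowl scene {'location': [238.2, 267.8], 'confidence': 0.63} [ 0.5821 -0.0138  0.068 ]
blue_pan_bowl top {'location': [218.3, 266.5], 'confidence': 0.98} [ 0.5973 -0.0047  0.068 ]
paddle_face scene {'location': [223.6, 288.6], 'confidence': 0.72} [ 0.6667 -0.0086  0.09  ]
paddle_face top {'location': [193.2, 270.7], 'confidence': 0.73} [ 0.6623 -0.0136  0.09  ]
chute_mouth scene {'location': [210.5, 292.1], 'confidence': 0.56} [ 0.6754 -0.0124  0.15  ]
chute_mouth top {'location': [181.5, 276.3], 'confidence': 0.74} [ 0.6796 -0.0262  0.15  ]
[-0.1798 -0.3431 -1.8604] [0.4928 0.0044 0.0695]
```

View pics/m.png

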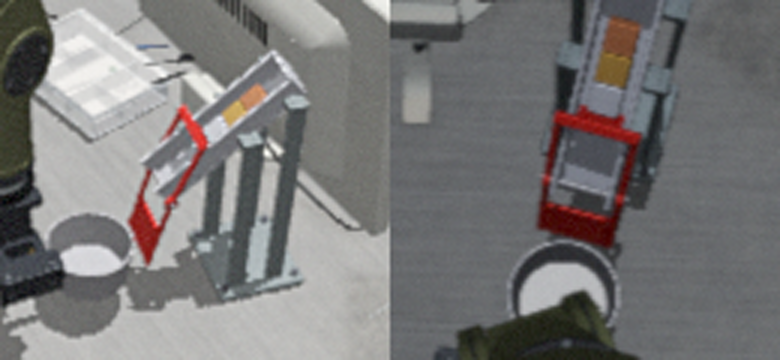

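The bowl is centred on the paddle's line and just short of it. Now I push along the chute axis and hold.

```bash
python3 -m jog '[{"translation":[-0.3,-0.03,0],"twist":0,"claw":0},{"translation":[-0.45,-0.05,0],"twist":0,"claw":0},{"translation":[-0.45,-0.05,0],"twist":0,"claw":0},{"translation":[0,0,0],"twist":0,"claw":0},{"translation":[0,0,0],"twist":0,"claw":0},{"translation":[0,0,0],"twist":0,"claw":0},{"translation":[0,0,0],"twist":0,"claw":0},{"translation":[0,0,0],"twist":0,"claw":0},{"translation":[0,0,0],"twist":0,"claw":0},{"translation":[0,0,0],"twist":0,"claw":0},{"translation":[0,0,0],"twist":0,"claw":0},{"translation":[0,0,0],"twist":0,"claw":0},{"translation":[0,0,0],"twist":0,"claw":0},{"translation":[0,0,0],"twist":0,"claw":0},{"translation":[0,0,0],"twist":0,"claw":0}]'; python3 l2.py p
```

```text
clock: 9.25
tool_pos: [0.5401, -0.0051, 0.0695]
eef_rot: [0.053, 0.999, 0.0, 0.0]
contact_force: [-2.4, 2.6, -4.3]
opening: 0.179
blue_pan_bowl scene {'location': [235.5, 283.1], 'confidence': 0.82} [ 0.6329 -0.029   0.068 ]
blue_pan_bowl top {'location': [203.8, 270.3], 'confidence': 0.52} [ 0.6377 -0.0136  0.068 ]
paddle_face scene {'location': [226.2, 295.8], 'confidence': 0.63} [ 0.6811 -0.0313  0.09  ]
paddle_face top {'location': [183.4, 275.8], 'confidence': 0.88} [ 0.6899 -0.0264  0.09  ]
chute_mouth scene {'location': [212.4, 295.5], 'confidence': 0.61} [ 0.6801 -0.0256  0.15  ]
chute_mouth top {'location': [185.7, 275.1], 'confidence': 0.75} [ 0.6685 -0.0235  0.15  ]
[-1.9308  1.6412 -4.217 ] [ 0.54   -0.0053  0.0695]
```

View pics/p.png

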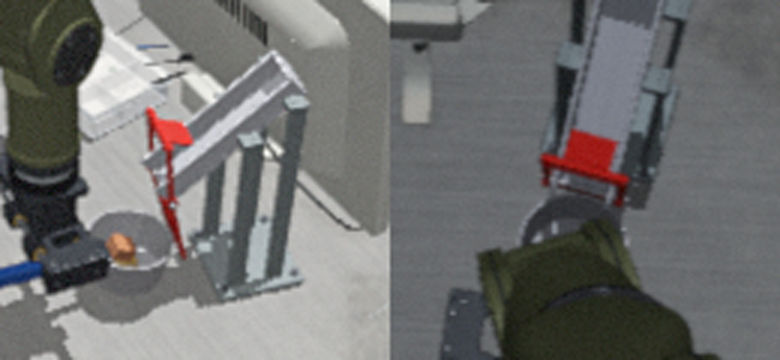

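The chute is empty and the blocks are in the bowl, with copper showing at crop (122,247). Drawing back gently and checking before setting down.

```bash
python3 -m jog '[{"translation":[0.1,0.01,0],"twist":0,"claw":0},{"translation":[0.2,0.02,0],"twist":0,"claw":0},{"translation":[0.25,0.025,0],"twist":0,"claw":0},{"translation":[0.25,0.025,0],"twist":0,"claw":0},{"translation":[0.25,0.025,0],"twist":0,"claw":0},{"translation":[0.25,0.025,0],"twist":0,"claw":0},{"translation":[0.25,0.025,0],"twist":0,"claw":0},{"translation":[0.2,0.02,0],"twist":0,"claw":0},{"translation":[0.1,0.01,0],"twist":0,"claw":0},{"translation":[0,0,0],"twist":0,"claw":0},{"translation":[0,0,0],"twist":0,"claw":0},{"translation":[0,0,0],"twist":0,"claw":0},{"translation":[0,0,0],"twist":0,"claw":0}]'; python3 l2.py d
```

```text
clock: 10.73
tool_pos: [0.4681, 0.0098, 0.0695]
eef_rot: [0.053, 0.999, 0.0, 0.001]
contact_force: [0.2, 0.8, -1.9]
opening: 0.174
blue_pan_bowl scene {'location': [241.1, 263.7], 'confidence': 0.79} [ 0.5637 -0.0183  0.068 ]
blue_pan_bowl top {'location': [231.6, 262.9], 'confidence': 0.76} [0.5608 0.0038 0.068 ]
paddle_face scene {'location': [225.0, 288.3], 'confidence': 0.8} [ 0.6622 -0.0138  0.09  ]
paddle_face top {'location': [194.5, 269.6], 'confidence': 0.73} [ 0.6586 -0.0107  0.09  ]
chute_mouth scene {'location': [212.2, 292.2], 'confidence': 0.8} [ 0.6713 -0.0194  0.15  ]
chute_mouth top {'location': [185.4, 278.5], 'confidence': 0.72} [ 0.6696 -0.0321  0.15  ]
[ 0.0012  0.7257 -2.8126] [0.4672 0.0099 0.0695]
```

View pics/d.png

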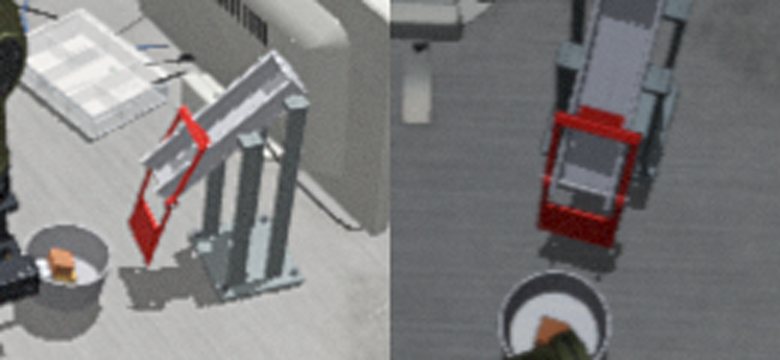

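The paddle is shut, and copper sits on brass inside the bowl. Lowering slowly to the original grasp height.

```bash
python3 -m jog '[{"translation":[0,0,0.1],"twist":0,"claw":0},{"translation":[0,0,0.2],"twist":0,"claw":0},{"translation":[0,0,0.2],"twist":0,"claw":0},{"translation":[0,0,0.2],"twist":0,"claw":0},{"translation":[0,0,0.15],"twist":0,"claw":0},{"translation":[0,0,0.1],"twist":0,"claw":0},{"translation":[0,0,0.06],"twist":0,"claw":0},{"translation":[0,0,0.04],"twist":0,"claw":0},{"translation":[0,0,0.02],"twist":0,"claw":0},{"translation":[0,0,0],"twist":0,"claw":0},{"translation":[0,0,0],"twist":0,"claw":0},{"translation":[0,0,0],"twist":0,"claw":0}]'
```

```text
clock: 12.13
tool_pos: [0.4675, 0.0099, 0.0269]
eef_rot: [0.053, 0.999, 0.0, 0.0]
contact_force: [-2.3, 0.3, 2.9]
opening: 0.175
```

Contact with the desk shows as about +5 N. Releasing and retreating upward.

```bash
python3 -m jog '[{"translation":[0,0,0],"twist":0,"claw":60},{"translation":[0,0,0],"twist":0,"claw":60},{"translation":[0,0,0],"twist":0,"claw":60},{"translation":[0,0,0],"twist":0,"claw":60},{"translation":[0,0,0],"twist":0,"claw":60},{"translation":[0,0,0],"twist":0,"claw":60},{"translation":[0,0,-0.3],"twist":0,"claw":60},{"translation":[0,0,-0.6],"twist":0,"claw":60},{"translation":[0,0,-0.9],"twist":0,"claw":60},{"translation":[0,0,-0.9],"twist":0,"claw":60},{"translation":[0,0,-0.9],"twist":0,"claw":60},{"translation":[0.5,0.7,-0.3],"twist":0,"claw":60},{"translation":[0,0.9,0],"twist":0,"claw":60},{"translation":[0,0.9,0],"twist":0,"claw":60},{"translation":[0,0.9,0],"twist":0,"claw":60},{"translation":[0,0.9,0],"twist":0,"claw":60},{"translation":[0,0,0],"twist":0,"claw":60},{"translation":[0,0,0],"twist":0,"claw":60}]'
sed -i 's/.068/.025/;s/150:270,240:370/170:290,210:340/;s/120:240,210:340/150:290,200:330/' l2.py; sed -i 's/b=c\[.top.\].*/b=c["top"]["img"][170:290,200:330,::-1]/' l2.py; python3 l2.py e
python3 - <<'E'
from h import *
for n in('scene','top'):
  c=r.snapshot(n)
  for l in ('orange_pan_bowl','block_copper','block_brass','block_aluminium','blue_pan_handle'):
    p=r.spot_point(l,n)[:1]
    if p: print(n,l,p[0],at_z(c,p[0]['location'],.03).round(3))
E
```

```text
clock: 13.63
tool_pos: [0.4652, 0.1856, 0.1826]
eef_rot: [0.051, 0.999, 0.001, 0.0]
contact_force: [-0.6, -1.3, 0.6]
opening: 0.599
blue_pan_bowl scene {'location': [247.4, 262.7], 'confidence': 0.79} [ 0.566  -0.0075  0.025 ]
blue_pan_bowl top {'location': [229.4, 265.8], 'confidence': 0.89} [ 0.5728 -0.0038  0.025 ]
paddle_face scene {'location': [225.0, 285.9], 'confidence': 0.81} [ 0.6552 -0.0097  0.09  ]
paddle_face top {'location': [194.2, 270.5], 'confidence': 0.74} [ 0.6595 -0.0131  0.09  ]
chute_mouth scene {'location': [209.9, 293.1], 'confidence': 0.87} [ 0.6798 -0.0116  0.15  ]
chute_mouth top {'location': [184.7, 279.7], 'confidence': 0.92} [ 0.6715 -0.0351  0.15  ]
[-0.1546 -0.3154 -0.4771] [0.4656 0.182  0.1827]
scene orange_pan_bowl {'location': [205.4, 229.4], 'confidence': 0.87} [0.561 0.233 0.03 ]
scene block_copper {'location': [241.1, 258.1], 'confidence': 0.42} [0.565 0.022 0.03 ]
scene block_brass {'location': [248.2, 263.2], 'confidence': 0.61} [ 0.563 -0.015  0.03 ]
scene block_aluminium {'location': [249.0, 252.6], 'confidence': 0.6} [ 0.531 -0.     0.03 ]
top orange_pan_bowl {'location': [228.7, 174.3], 'confidence': 0.93} [0.565 0.25  0.03 ]
top block_copper {'location': [232.6, 262.4], 'confidence': 0.68} [0.563 0.005 0.03 ]
top block_aluminium {'location': [244.2, 260.9], 'confidence': 0.4} [0.53  0.008 0.03 ]
top blue_pan_handle {'location': [277.1, 258.6], 'confidence': 0.56} [0.441 0.011 0.03 ]
```

View pics/e.png

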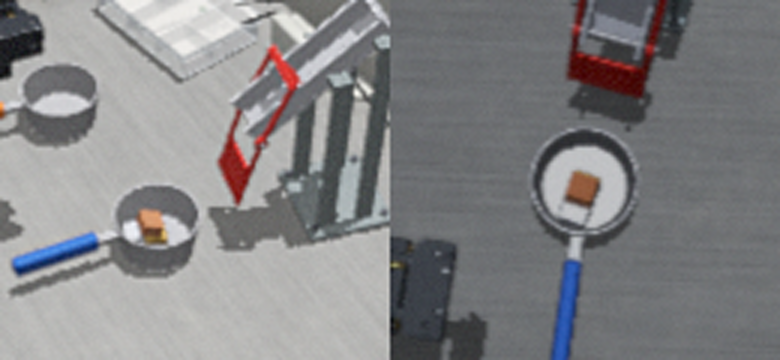

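The pan stands flat. Aluminium, brass and copper (copper on top of brass) are all inside the bowl, the paddle is shut, and the orange pan has not moved. Handing in.

```bash
python3 -c "
from plant import r
print(r.finish_job())"
```

```text
the job is handed in; nothing more can be done
None
```

The job is done and handed in, though no verdict was reported. I gripped the blue handle at about 50 N and lifted the pan about 43 mm. I then pushed the paddle back along the chute axis until the chute emptied, drew the pan back and set it down, released, at about (0.57, -0.01). The arm's clock stood at about 14 s of the 51 s allowed.

**What the last pictures showed:**
- **Pan and blocks:** the pan stands flat on the desk with all three blocks in the bowl. Copper lies on brass, and aluminium is beside them towards the handle.
- **Paddle and chute:** the paddle is back at rest and the chute is empty.
- **Orange pan:** it is at its starting pixels, within detection noise.
- **Gripper:** it is clear of everything, with the force reading near zero.

**Where readings disagreed:** the two cameras' network positions differed by up to about 2 cm for the chute mouth and 1 cm for the bowl, so I relied on the pictures there. Brass was not reported in the final top view, because copper covers it, but it shows in the scene view. I had no direct reading of the paddle angle or the pan's tilt; both are judged from the images.

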